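# Unclamp the painted panel and stand it in the drying crate

### The arm

A 6-joint arm with a two-finger parallel gripper is mounted at the origin on the work surface. World frame = base frame: x ahead of the robot, y to its left, z up, the work surface at z = 0. Lengths are in m, angles in rad, forces in N, time in s.
With the tool pointing down it reaches from about 0.35 to 0.925 m from the base axis. Payload 6.4 kg.
Tool frame: the origin (TCP) lies at the very end of the fingers, on their centre line; the grasp point (between the pads) lies 19 mm behind it (env.hold_point_z is the distance from the TCP to the grasp point, in m); z points along the fingers, y is the direction in which the jaws open and shut (so a half turn about z gives the same grasp; the last joint's range is limited). The gripper opens to 85 mm and grips with 20 to 120 N. Pads are 22 mm wide; open, the fingers measure 114 mm over their backs; the gripper's body (76 mm by 85 mm) begins 54 mm behind the grasp point. The pads swing forward as they close: fully open they stand 13 mm farther back than shut.
Start: joints at [1.103, 0.245, 1.558, -0, 1.339, -0.174], TCP at [0.188, 0.622, 0.231] pointing down, gripper open.
Joint ranges: [-3.13, 3.13], [-1.02, 2.26], [0.13, 2.54], [-0.95, 4.09], [0.21, 2.88], [-2.74, 2.74]. Speed limits (rad/s): [2.57, 2.57, 3.14, 3.14, 3.14, 3.14].

### API

Orientations are given as a unit quaternion [x, y, z, w].
In Python, from cell import env, eyes gives the robot as it stands.
- The arm moves only by the shell command python3 -m handwheel 'ROWS' [FORCE]. ROWS is JSON, a list of rows, each an object of numbers: "rx", "ry", "rz": the turn, a rotation vector about the tool's x, y, z in units of pi/2 rad (1.0 is pi/2 rad); "x", "y", "z": the shift along the tool's x, y, z in units of 0.4 m (1.0 is 0.4 m); "hand": the opening, from -1 (shut) to 1 (fully open), so that 0 is half open. In form: [{"rx": .., "ry": .., "rz": .., "x": .., "y": .., "z": .., "hand": ..}, ...]. A call has exactly 8 rows; each row shifts and turns the pose as measured when the row begins, along the tool's axes as they then stand; what a row does not reach is not made up. A row lasts 1/8 s, in which the tool goes at most 62.5 mm and 10.7 degrees, less where a joint would pass 70% of its speed; a pose out of reach is approached as far as the arm can. A call with a number of a shift or a turn outside -1 to 1 is refused whole. A call with a gripper value outside its range is refused whole. The fingers move at their own pace and stop on an object; FORCE is the grip in N (left out, the last holds). Time passes only in rows, so rows that do not move let the fingers close, or fill a call up. It gives the time, the measured TCP pose, the force and the opening at its end, in the units of the state.
- env.sense(): the state, without advancing time (a new reading comes with each control period).
- eyes.read_camera(name): name is "scene" or "top"; returns a dict with "image" (480x640x3 uint8, red, green, blue), "z_map" (480x640 float32, m along the optical axis (not along the pixel's ray), 0 where there is no reading), "fovy" (degrees; the focal length in pixels is half the picture's height over the tangent of half this angle, whatever the lens; pixels are square), "cx", "cy" (the principal point, pixels), "D" ([k1, k2, p1, p2, k3] as OpenCV has them; the pictures are not rectified), "position" and "rotation" of the camera in the world. Camera axes: x right, y down, z forward; pixel columns grow to the right and rows downward; lengths in m; the calibration is good to about 2 mm. A picture is of the moment at which its call begins.
- env.hand_in(): hands the job in, once; it reports no verdict.
The state is a dict: "time": time; "joint_positions": joint angles; "qd": joint speeds; "tau": joint torques, N m; "ee_pos": TCP position; "ee_rot": TCP orientation; "ft_force": force on the tool from outside, world axes, zero at the start; "ft_torque": the same for the moment, N m; "opening": opening from 0.0 (shut) to 1.0 (fully open).
Only numpy, scipy, OpenCV 4.12 (cv2) and the standard library are available. Lean on these libraries where they do the work, as an engineer would, in place of code of your own. Each camera call takes 0.05 s, during which the arm holds its last target. There are 200 camera calls.

### The job

The sunflower panel in the green panel vise is dry. Slide the vise's jaw (the one with the red grip) fully open with the panel still standing in the vise, and leave it open; then lift the panel out and stand it upright, on its lower edge, on the grey felt in the one free cell of the wooden crate. Lower it all the way down before letting go, and leave the other panels, the bottle, the cup and the brush pot where they are.

Things in the scene. Friction and masses are not known exactly. Their poses are not given: they have to be found in the camera images.
- panel: The panel clamped in the vise: a painted wooden block, 34 (x, between its blue faces with a yellow flower) x 120 (y, long) x 110 mm (z, tall), about 0.3 kg. Origin: centre of its underside. In the vise it stands on the bed with its y along the vise's y, its top 130 mm above the table. Grip it from above across its 34 mm thickness.
- vise: Fixed panel vise. Origin on the table, under the centre of the clamped panel. Aluminium bed 100 (x) x 285 mm (y from -110 to +175), 20 mm thick, on which the panel stands. Green fixed jaw at y -61 to -91 mm, 64 mm wide, up to z 100 mm. The green sliding jaw slides along the vise's +y to open; behind it a low steel stop, 36 mm high, at y 163 to 175 mm.
- seat (a point): Point on top of the vise's bed (z = 20 mm) at the vise's centre, where the panel's origin is at the start.
- jaw (a joint): Opening of the sliding jaw in m: 0 clamped on the panel, 0.06 fully open at the stop. It slides along the vise's +y with about 4 N of friction and stays where it is left. The jaw is 64 mm wide (x), 34 mm thick (y) and 140 mm high; at its top a lip 12 mm long and 8 mm thick reaches over the end of the panel, 2 mm above the panel's top, so the panel cannot be lifted before the jaw is open.
- jaw_grip (a point): Centre of the red upright grip on top of the sliding jaw, 165 mm above the table; axes as the vise. The grip is a plate 50 mm wide (vise x), 16 mm thick (vise y), from z 140.5 to 182.5 mm; pinch it from above across its thickness (along the vise's y). Moves with the jaw.
- crate: Fixed open plywood crate, 198 (x) x 152 (y) x 50 mm high, walls and floor 6 mm, two dividers as high as the walls make three cells side by side along its x (centres at x = -64, 0, +64 mm), each 58 (x) x 140 mm (y) inside. Origin: centre of its underside.
- pad: Grey felt pad 50 x 132 x 3 mm fixed on the floor of the free cell. Origin: centre of its underside, 6 mm above the table (its top 9 mm above the table); axes as the crate, long along y. The panel goes on it, long side along the cell.
- red_panel: Red panel 34 x 120 x 60 mm high standing in another cell. Origin: centre of its underside. To be left alone.
- green_panel: Green panel 34 x 120 x 60 mm high standing in another cell. Origin: centre of its underside. To be left alone.
- bottle: Ochre paint bottle, 60 mm in diameter, 150 mm high, standing beyond the work. Origin: centre of its underside. To be left alone.
- cup: Red plastic cup, 84 mm across, 105 mm high. Origin: centre of its underside. To be left alone.
- brushes: Grey pot, 76 mm across and 100 mm high, with brushes standing in it up to 190 mm. Origin: centre of its underside. To be left alone.
Not all that is in view belongs to the job. Several things have the shape of the panel; the one meant has the colours described above.

How it is judged:
By the outcome, as a careful person would: the job done as asked, in the order asked, and still so for the second after the job is handed in, with the robot touching nothing.
It also fails if it takes over 58 s, if anything falls off the work surface, if the arm or the gripper's body presses on something with over 40 N, if the wrist force passes 120 N, or if a joint passes its speed limit or range.

## Working session

There is one attempt and no reset: what is moved stays moved. The work goes in short steps, Python scripts to look and compute and a shell command to move; the robot and the scene stay as the last step left them, time stands still between calls to the robot, and variables do not carry over. Pictures are saved under pics/ and viewed, about 8 in all and at most 12, crops included, and the job is handed in when it is done.

```bash
mkdir -p pics; ls; cat > h.py <<'E'
import numpy as np,cv2
from cell import env,eyes
from scipy.spatial.transform import Rotation as R
def cam(n):
    c=eyes.read_camera(n)
    f=240/np.tan(np.radians(c['fovy'])/2)
    c['K']=np.array([[f,0,c['cx']],[0,f,c['cy']],[0,0,1]]);c['D']=np.array(c['D'],float)
    r=np.array(c['rotation'],float)
    c['R']=r if r.shape==(3,3) else R.from_quat(r).as_matrix()
    c['p']=np.array(c['position'],float);return c
def rays(c,uv):
    n=cv2.undistortPoints(np.array(uv,float).reshape(-1,1,2),c['K'],c['D']).reshape(-1,2)
    return np.c_[n,np.ones(len(n))]
def plane(c,uv,z):
    d=rays(c,uv)@c['R'].T
    return c['p']+d*((z-c['p'][2])/d[:,2])[:,None]
def cloud(c):
    v,u=np.mgrid[:480,:640]
    d=rays(c,np.c_[u.ravel(),v.ravel()])*c['z_map'].reshape(-1,1)
    return (d@c['R'].T+c['p']).reshape(480,640,3)
def save(n,im,s=1):
    cv2.imwrite('pics/'+n,cv2.resize(im[...,::-1],None,fx=s,fy=s,interpolation=cv2.INTER_CUBIC))
E
python3 - <<'E'
from h import *
for n in('scene','top'):
    c=cam(n);save(n+'1.png',c['image']);print(n,c['p'],c['R'].round(2).tolist(),c['fovy'],c['D'],(c['z_map']>0).mean())
print(env.sense())
E
```

```text
pics
scene [ 0.94645888 -0.48612686  0.76264603] [[0.78, 0.47, -0.41], [0.63, -0.57, 0.53], [0.02, -0.67, -0.74]] 50.99243706348108 [-0.00120345  0.          0.          0.          0.        ] 0.9957291666666667
top [ 0.41061107 -0.0059135   1.33296842] [[-0.03, -0.99, 0.14], [-1.0, 0.03, -0.01], [0.0, -0.14, -0.99]] 43.93803211595482 [-0.20242929  0.          0.          0.          0.        ] 0.9961002604166667
{'time': 0.1, 'joint_positions': array([ 1.10290689e+00,  2.45748850e-01,  1.55890078e+00,  7.92064232e-06,
        1.33871554e+00, -1.74125896e-01]), 'qd': array([ 0.00124999, -0.00123509, -0.0038854 ,  0.00075204, -0.00152357,
       -0.00045781]), 'tau': array([-6.47609195e-04, -4.30677652e+01, -3.27124536e+01, -2.06523737e-04,
        2.89694181e-03,  2.98651719e-05]), 'ee_pos': array([0.18798776, 0.62169176, 0.23028291]), 'ee_rot': array([ 1.46355042e-01,  9.89231730e-01, -8.39767354e-04, -2.83290220e-04]), 'ft_force': array([-0.2295437 , -0.25566003, -0.29200168]), 'ft_torque': array([ 0.00741039, -0.00886696, -0.01580856]), 'opening': 1.0005906166954908}
```

View pics/scene1.png

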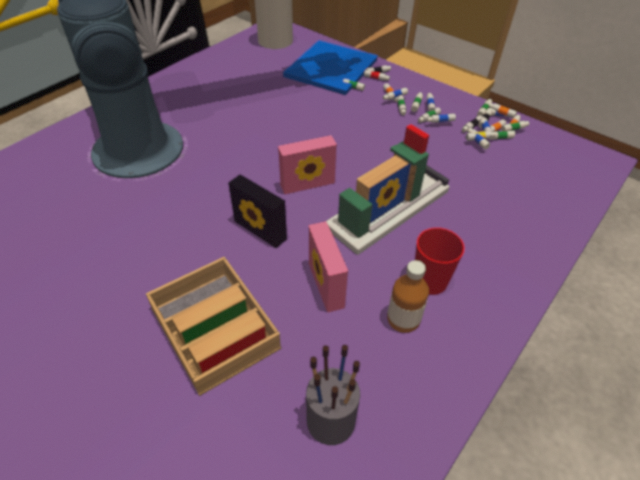

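View pics/top1.png

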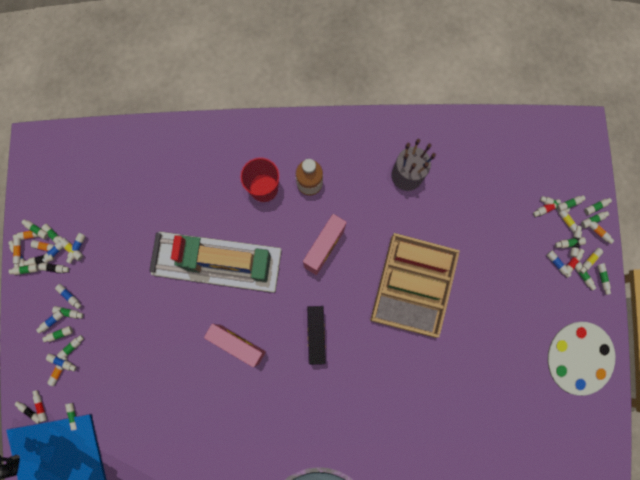

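The scene view shows the blue sunflower panel in the vise at (388,188). Lookalikes are pink at (308,165), black at (258,212) and pink at (327,268). In the top view these are the vise panel at (225,258), pink at (233,345), black at (317,335) and pink at (325,243). The description (blue faces, yellow flower, clamped in the vise) picks (388,188). The free cell with grey felt is at top (408,312). Next I check the choice in one crop and measure.

```bash
python3 - <<'E'
from h import *
c=cam('scene');s=c['image'][100:260,310:470];t=cam('top');T=t['image'][200:350,140:470]
save('crop1.png',np.hstack([cv2.resize(s,(400,400),interpolation=2),cv2.resize(T,(400,400*150//330)).repeat(1,0) if 0 else np.zeros((400,1,3),np.uint8)]))
for n,k in(('top',t),('scene',c)):
    P=cloud(k);h=cv2.cvtColor(k['image'],cv2.COLOR_RGB2HSV);H,S,V=[h[...,i].astype(int) for i in range(3)]
    z=P[...,2]
    def rect(name,m,zz):
        m=cv2.morphologyEx(m.astype(np.uint8),cv2.MORPH_OPEN,np.ones((2,2)))
        _,l,st,_=cv2.connectedComponentsWithStats(m);i=1+st[1:,4].argmax();v,u=np.where(l==i)
        q=plane(k,np.c_[u,v],zz)[:,:2]
        r=cv2.minAreaRect(q.astype(np.float32)*1000)
        print(n,name,len(u),(u.mean().round(),v.mean().round()),'rect',np.round(r[0]),np.round(r[1]),round(r[2],1),'zmed',np.median(z[l==i]).round(3),'cloud mean',P[l==i].mean(0).round(4))
    vi=(P[...,0]>.3)&(P[...,0]<.75)&(P[...,1]>.05)&(P[...,1]<.65)
    cr=(P[...,0]>.25)&(P[...,0]<.65)&(P[...,1]<-.03)&(P[...,1]>-.4)
    red=((H<8)|(H>172))&(S>150)
    rect('griptop',vi&red&(z>.172)&(z<.2),.1825)
    rect('paneltop',vi&(z>.12)&(z<.137)&(H>8)&(H<25)&(S>80),.13)
    rect('bed',vi&(z>.008)&(z<.03)&(S<70)&(V>120),.02)
    rect('craterim',cr&(z>.04)&(z<.056),.05)
    rect('pad',cr&(S<70)&(z<.025),.009)
E
```

```text
top griptop 192 (np.float64(178.0), np.float64(249.0)) rect [586. 263.] [17. 49.] 79.8 zmed 0.181 cloud mean [0.5872 0.2638 0.1786]
top paneltop 847 (np.float64(225.0), np.float64(258.0)) rect [572. 176.] [110.  34.] 80.4 zmed 0.129 cloud mean [0.5717 0.1761 0.1326]
top bed 2286 (np.float64(218.0), np.float64(265.0)) rect [578. 211.] [281. 100.] 80.5 zmed 0.02 cloud mean [0.5699 0.2079 0.0312]
top craterim 825 (np.float64(421.0), np.float64(276.0)) rect [ 511. -229.] [153. 198.] 73.2 zmed 0.047 cloud mean [ 0.5328 -0.24    0.041 ]
top pad 1290 (np.float64(407.0), np.float64(314.0)) rect [ 450. -210.] [131.  50.] 73.3 zmed 0.008 cloud mean [ 0.4495 -0.2088  0.0156]
scene griptop 203 (np.float64(418.0), np.float64(134.0)) rect [594. 259.] [26. 55.] 80.5 zmed 0.181 cloud mean [0.5935 0.2627 0.1795]
scene paneltop 711 (np.float64(383.0), np.float64(173.0)) rect [577. 176.] [122.  35.] 81.3 zmed 0.131 cloud mean [0.5779 0.1736 0.1315]
scene bed 1870 (np.float64(391.0), np.float64(217.0)) rect [585. 213.] [288. 103.] 80.4 zmed 0.021 cloud mean [0.6066 0.186  0.0218]
scene craterim 2170 (np.float64(213.0), np.float64(321.0)) rect [ 518. -228.] [152. 203.] 73.4 zmed 0.048 cloud mean [ 0.5243 -0.2321  0.0495]
scene pad 854 (np.float64(195.0), np.float64(298.0)) rect [ 443. -205.] [131.  26.] 73.4 zmed 0.01 cloud mean [ 0.4457 -0.2086  0.0138]
```

View pics/crop1.png

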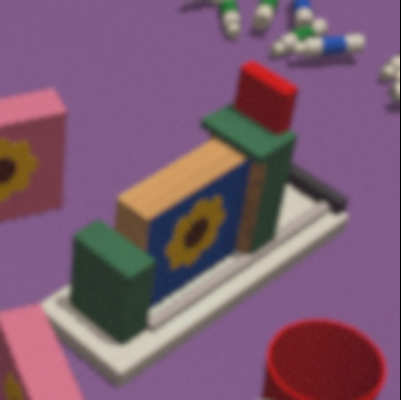

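The crop confirms it: blue faces and a yellow flower, standing between the green jaws with the red grip at its far end. I set the grip at about (0.589, 0.261), panel at (0.574, 0.180), vise y at 80.4°, pad at (0.450, -0.210) and crate y at 73.3°. Now I approach the grip.

```bash
cat >> h.py <<'E'
def togo(x,y,z,ya):
    "remaining shift in tool axes (units of .4 m) and turn (units of pi/2) to a tool-down pose with tool y at ya deg"
    s=env.sense();r=R.from_quat(s['ee_rot']);a=np.radians(ya)
    Y=np.array([np.cos(a),np.sin(a),0]);Z=np.array([0,0,-1.]);W=R.from_matrix(np.c_[np.cross(Y,Z),Y,Z])
    d=r.inv().apply(np.array([x,y,z])-s['ee_pos'])/.4
    print('shift',d.round(3),'turn',((r.inv()*W).as_rotvec()/(np.pi/2)).round(3),'t',round(s['time'],2),'F',s['ft_force'].round(1),'open',round(s['opening'],3),'pos',s['ee_pos'].round(4),'q',s['joint_positions'].round(2))
E
python3 -m handwheel '[{"x":-0.1,"y":-0.047,"z":0,"rz":-0.01,"hand":1},{"x":-0.1,"y":-0.047,"z":0,"rz":-0.01,"hand":1},{"x":-0.1,"y":-0.047,"z":0,"rz":-0.01,"hand":1},{"x":-0.1,"y":-0.047,"z":0,"rz":-0.01,"hand":1},{"x":-0.1,"y":-0.047,"z":0,"rz":-0.01,"hand":1},{"x":-0.1,"y":-0.047,"z":0,"rz":-0.01,"hand":1},{"x":-0.1,"y":-0.047,"z":0,"rz":-0.01,"hand":1},{"x":-0.1,"y":-0.047,"z":0,"rz":-0.01,"hand":1}]' 40
python3 -c "
from h import *
togo(.589,.261,.23,80.4)"
```

```text
shift [-1.221 -0.573  0.002] turn [-0.001 -0.    -0.08 ] t 0.2 F [0.3 0.3 0.6] open 1.002 pos [0.1881 0.6218 0.2306] q [ 1.1   0.25  1.56 -0.    1.34 -0.17]schema error: expected keys rx, ry, rz, x, y, z, hand
```

```bash
python3 -m handwheel '[{"rx":0,"ry":0,"rz":-0.01,"x":-0.1,"y":-0.047,"z":0,"hand":1},{"rx":0,"ry":0,"rz":-0.01,"x":-0.1,"y":-0.047,"z":0,"hand":1},{"rx":0,"ry":0,"rz":-0.01,"x":-0.1,"y":-0.047,"z":0,"hand":1},{"rx":0,"ry":0,"rz":-0.01,"x":-0.1,"y":-0.047,"z":0,"hand":1},{"rx":0,"ry":0,"rz":-0.01,"x":-0.1,"y":-0.047,"z":0,"hand":1},{"rx":0,"ry":0,"rz":-0.01,"x":-0.1,"y":-0.047,"z":0,"hand":1},{"rx":0,"ry":0,"rz":-0.01,"x":-0.1,"y":-0.047,"z":0,"hand":1},{"rx":0,"ry":0,"rz":-0.01,"x":-0.1,"y":-0.047,"z":0,"hand":1}]' 40
python3 -c "
from h import *
togo(.589,.261,.23,80.4)"
```

```text
time: 1.2
ee_pos: [0.4689, 0.3954, 0.2289]
ee_rot: [0.079, 0.997, -0.001, -0.001]
ft_force: [-0.5, 1.2, 0.1]
opening: 1.004
shift [-0.349 -0.285 -0.003] turn [-0.002 -0.001  0.006] t 1.2 F [-0.5  1.2  0.1] open 1.004 pos [0.4689 0.3954 0.2289] q [ 0.52  0.16  1.66 -0.    1.32 -0.9 ]
```

```bash
python3 -m handwheel '[{"rx":0,"ry":0,"rz":0,"x":-0.058,"y":-0.047,"z":0,"hand":1},{"rx":0,"ry":0,"rz":0,"x":-0.058,"y":-0.047,"z":0,"hand":1},{"rx":0,"ry":0,"rz":0,"x":-0.058,"y":-0.047,"z":0,"hand":1},{"rx":0,"ry":0,"rz":0,"x":-0.058,"y":-0.047,"z":0,"hand":1},{"rx":0,"ry":0,"rz":0,"x":-0.058,"y":-0.047,"z":0,"hand":1},{"rx":0,"ry":0,"rz":0,"x":-0.058,"y":-0.047,"z":0,"hand":1},{"rx":0,"ry":0,"rz":0,"x":0,"y":0,"z":0,"hand":1},{"rx":0,"ry":0,"rz":0,"x":0,"y":0,"z":0,"hand":1}]' 30
python3 - <<'E'
from h import *
togo(.589,.261,.15,80.4)
s=cam('scene')['image'];save('s2.png',s[60:240,290:490],3)
E
```

```text
time: 2.2
ee_pos: [0.593, 0.2549, 0.2265]
ee_rot: [0.081, 0.997, -0.002, -0.003]
ft_force: [0.9, 0.4, 0.1]
opening: 1.001
shift [0.011 0.014 0.191] turn [-0.002 -0.003  0.003] t 2.2 F [0.9 0.4 0.1] open 1.001 pos [0.593  0.2549 0.2265] q [ 0.23  0.24  1.57 -0.    1.34 -1.18]
```

View pics/s2.png

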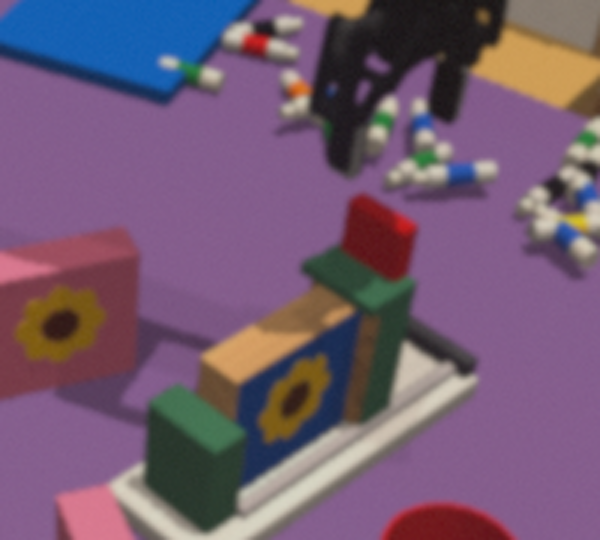

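The picture shows the open fingers straddling the red grip (crop 378,235), well centred. I lower onto it.

```bash
python3 -m handwheel '[{"rx":0,"ry":0,"rz":0,"x":0.005,"y":0.007,"z":0.02,"hand":1},{"rx":0,"ry":0,"rz":0,"x":0.005,"y":0.007,"z":0.03,"hand":1},{"rx":0,"ry":0,"rz":0,"x":0,"y":0,"z":0.04,"hand":1},{"rx":0,"ry":0,"rz":0,"x":0,"y":0,"z":0.04,"hand":1},{"rx":0,"ry":0,"rz":0,"x":0,"y":0,"z":0.04,"hand":1},{"rx":0,"ry":0,"rz":0,"x":0,"y":0,"z":0.02,"hand":1},{"rx":0,"ry":0,"rz":0,"x":0,"y":0,"z":0,"hand":1},{"rx":0,"ry":0,"rz":0,"x":0,"y":0,"z":0,"hand":1}]' 30
python3 -c "
from h import *
togo(.589,.261,.15,80.4)"
```

```text
time: 3.25
ee_pos: [0.5868, 0.2631, 0.1434]
ee_rot: [0.079, 0.997, -0.002, -0.004]
ft_force: [0.1, 0.3, 0.3]
opening: 0.996
shift [-0.006 -0.004 -0.017] turn [-0.003 -0.005  0.005] t 3.25 F [0.1 0.3 0.3] open 0.996 pos [0.5868 0.2631 0.1434] q [ 0.25  0.32  1.63 -0.    1.2  -1.17]
```

```bash
python3 -m handwheel '[{"rx":0,"ry":-0.004,"rz":0,"x":0,"y":0,"z":-0.02,"hand":1},{"rx":0,"ry":0,"rz":0,"x":0,"y":0,"z":0,"hand":-1},{"rx":0,"ry":0,"rz":0,"x":0,"y":0,"z":0,"hand":-1},{"rx":0,"ry":0,"rz":0,"x":0,"y":0,"z":0,"hand":-1},{"rx":0,"ry":0,"rz":0,"x":0,"y":0,"z":0,"hand":-1},{"rx":0,"ry":0,"rz":0,"x":0,"y":0,"z":0,"hand":-1},{"rx":0,"ry":0,"rz":0,"x":0,"y":0,"z":0,"hand":-1},{"rx":0,"ry":0,"rz":0,"x":0,"y":0,"z":0,"hand":-1}]' 30
python3 -c "
from h import *
togo(.589,.261,.15,80.4)"
```

```text
time: 4.25
ee_pos: [0.5888, 0.2674, 0.1548]
ee_rot: [0.08, 0.997, 0.003, 0.002]
ft_force: [0.2, 1.6, -0.1]
opening: 0.185
shift [-0.003 -0.016  0.012] turn [0.004 0.003 0.005] t 4.25 F [ 0.2  1.6 -0.1] open 0.185 pos [0.5888 0.2674 0.1548] q [ 0.25  0.31  1.63  0.    1.2  -1.16]
```

Gripped at 15.7 mm, which matches the plate's thickness. I pull along +tool y.

```bash
python3 -m handwheel '[{"rx":0,"ry":0,"rz":0,"x":0,"y":0.02,"z":0,"hand":-1},{"rx":0,"ry":0,"rz":0,"x":0,"y":0.02,"z":0,"hand":-1},{"rx":0,"ry":0,"rz":0,"x":0,"y":0.02,"z":0,"hand":-1},{"rx":0,"ry":0,"rz":0,"x":0,"y":0.02,"z":0,"hand":-1},{"rx":0,"ry":0,"rz":0,"x":0,"y":0.02,"z":0,"hand":-1},{"rx":0,"ry":0,"rz":0,"x":0,"y":0.02,"z":0,"hand":-1},{"rx":0,"ry":0,"rz":0,"x":0,"y":0.01,"z":0,"hand":-1},{"rx":0,"ry":0,"rz":0,"x":0,"y":0,"z":0,"hand":-1}]' 30
python3 -c "
from h import *
togo(.599,.323,.155,80.4)"
```

```text
time: 5.25
ee_pos: [0.5975, 0.3204, 0.1547]
ee_rot: [0.08, 0.997, 0.001, 0.002]
ft_force: [-1.3, -3.2, 1.5]
opening: 0.181
shift [-0.003  0.007 -0.001] turn [0.001 0.002 0.004] t 5.25 F [-1.3 -3.2  1.5] open 0.181 pos [0.5975 0.3204 0.1547] q [ 0.33  0.38  1.54 -0.    1.22 -1.08]
```

```bash
python3 -m handwheel '[{"rx":0,"ry":0,"rz":0,"x":0,"y":0.01,"z":0,"hand":-1},{"rx":0,"ry":0,"rz":0,"x":0,"y":0.01,"z":0,"hand":-1},{"rx":0,"ry":0,"rz":0,"x":0,"y":0.01,"z":0,"hand":-1},{"rx":0,"ry":0,"rz":0,"x":0,"y":0.01,"z":0,"hand":-1},{"rx":0,"ry":0,"rz":0,"x":0,"y":0.01,"z":0,"hand":-1},{"rx":0,"ry":0,"rz":0,"x":0,"y":0.01,"z":0,"hand":-1},{"rx":0,"ry":0,"rz":0,"x":0,"y":0.01,"z":0,"hand":-1},{"rx":0,"ry":0,"rz":0,"x":0,"y":0.01,"z":0,"hand":-1}]' 30
python3 -c "
from h import *
togo(.599,.323,.155,80.4)"
```

```text
time: 6.25
ee_pos: [0.5981, 0.3259, 0.1546]
ee_rot: [0.084, 0.996, -0.027, -0.011]
ft_force: [-10.8, -23.4, 8.6]
opening: 0.178
shift [-0.004 -0.007 -0.001] turn [-0.035 -0.012 -0.001] t 6.25 F [-10.8 -23.4   8.6] open 0.178 pos [0.5981 0.3259 0.1546] q [ 0.35  0.41  1.49 -0.04  1.28 -1.04]
```

The stop is reached: 23 N and about 60 mm of travel. I release and rise.

```bash
python3 -m handwheel '[{"rx":0,"ry":0,"rz":0,"x":0,"y":-0.003,"z":0,"hand":0.2},{"rx":0,"ry":0,"rz":0,"x":0,"y":0,"z":0,"hand":0.2},{"rx":0,"ry":0,"rz":0,"x":0,"y":0,"z":0,"hand":0.2},{"rx":0,"ry":0,"rz":0,"x":0,"y":0,"z":0,"hand":0.2},{"rx":-0.03,"ry":-0.01,"rz":0,"x":0,"y":0,"z":-0.03,"hand":0.2},{"rx":0,"ry":0,"rz":0,"x":0,"y":0,"z":-0.05,"hand":0.2},{"rx":0,"ry":0,"rz":0,"x":0,"y":0,"z":-0.07,"hand":0.2},{"rx":0,"ry":0,"rz":0,"x":0,"y":0,"z":-0.05,"hand":0.2}]' 30
python3 -c "
from h import *
togo(.574,.180,.23,-9.6)"
```

```text
time: 7.25
ee_pos: [0.5978, 0.3278, 0.2389]
ee_rot: [0.084, 0.996, 0.001, -0.001]
ft_force: [0.6, -0.4, -0.4]
opening: 0.601
shift [-0.003 -0.374  0.022] turn [-0.    -0.001  1.   ] t 7.25 F [ 0.6 -0.4 -0.4] open 0.601 pos [0.5978 0.3278 0.2389] q [ 0.33  0.31  1.46  0.    1.37 -1.07]
```

```bash
python3 -m handwheel '[{"rx":0,"ry":0,"rz":0,"x":0,"y":-0.09,"z":0,"hand":1},{"rx":0,"ry":0,"rz":0,"x":0,"y":-0.09,"z":0,"hand":1},{"rx":0,"ry":0,"rz":0,"x":0,"y":-0.09,"z":0,"hand":1},{"rx":0,"ry":0,"rz":0,"x":0,"y":-0.09,"z":0,"hand":1},{"rx":0,"ry":0,"rz":0.11,"x":0,"y":0,"z":0,"hand":1},{"rx":0,"ry":0,"rz":0.11,"x":0,"y":0,"z":0,"hand":1},{"rx":0,"ry":0,"rz":0.11,"x":0,"y":0,"z":0,"hand":1},{"rx":0,"ry":0,"rz":0.11,"x":0,"y":0,"z":0,"hand":1}]' 30
python3 -m handwheel '[{"rx":0,"ry":0,"rz":0.11,"x":0,"y":0,"z":0,"hand":1},{"rx":0,"ry":0,"rz":0.11,"x":0,"y":0,"z":0,"hand":1},{"rx":0,"ry":0,"rz":0.11,"x":0,"y":0,"z":0,"hand":1},{"rx":0,"ry":0,"rz":0.11,"x":0,"y":0,"z":0,"hand":1},{"rx":0,"ry":0,"rz":0.1,"x":0,"y":0,"z":0,"hand":1},{"rx":0,"ry":0,"rz":0,"x":0,"y":0,"z":0,"hand":1},{"rx":0,"ry":0,"rz":0,"x":0,"y":0,"z":0,"hand":1},{"rx":0,"ry":0,"rz":0,"x":0,"y":0,"z":0,"hand":1}]' 30
python3 - <<'E'
from h import *
togo(.574,.180,.23,-9.6)
s=cam('scene')['image'];t=cam('top')['image']
save('s3.png',np.hstack([cv2.resize(s[80:260,290:490],(400,360)),cv2.resize(t[190:340,130:300],(400,360))]))
E
```

```text
time: 8.25
ee_pos: [0.5763, 0.182, 0.2526]
ee_rot: [0.427, 0.904, 0.006, 0.006]
ft_force: [-0.2, 0.3, -0.3]
opening: 1.0
time: 9.25
ee_pos: [0.5777, 0.1821, 0.2613]
ee_rot: [0.769, 0.639, 0.012, 0.005]
ft_force: [-0.1, 0.2, 0.3]
opening: 1.001
shift [-0.008 -0.01   0.078] turn [ 0.015 -0.008 -0.01 ] t 9.25 F [-0.1  0.2  0.3] open 1.001 pos [0.5777 0.1821 0.2613] q [0.12 0.1  1.66 0.   1.35 0.3 ]
```

View pics/s3.png

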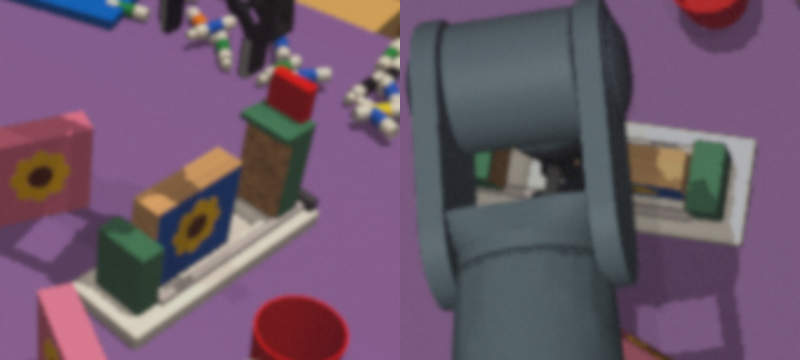

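The jaw stands open against the stop (left crop 275,150) and the panel still stands in the vise (190,220). The panel's top is unobstructed in the scene view, so I measure it once more.

```bash
python3 - <<'E'
from h import *
k=cam('scene');P=cloud(k);h=cv2.cvtColor(k['image'],cv2.COLOR_RGB2HSV);H,S=h[...,0],h[...,1];z=P[...,2]
m=((P[...,0]>.5)&(P[...,0]<.65)&(P[...,1]>.08)&(P[...,1]<.25)&(z>.12)&(z<.138)&(H>8)&(H<25)&(S>80)).astype(np.uint8)
v,u=np.where(m);q=plane(k,np.c_[u,v],.13)[:,:2].astype(np.float32)*1000
print(len(u),cv2.minAreaRect(q),P[m>0].mean(0).round(4))
togo(.576,.180,.093,-9.6)
E
```

```text
716 ((575.3128662109375, 178.9116973876953), (130.01242065429688, 35.638668060302734), 81.72422790527344) [0.5754 0.1774 0.131 ]
shift [-0.011 -0.013  0.42 ] turn [ 0.015 -0.008 -0.011] t 9.4 F [-0.  -0.7  0.3] open 1.004 pos [0.5777 0.1821 0.2611] q [0.12 0.1  1.66 0.   1.35 0.3 ]
```

```bash
python3 -m handwheel '[{"rx":0.015,"ry":-0.008,"rz":-0.01,"x":-0.006,"y":-0.007,"z":0.02,"hand":1},{"rx":0,"ry":0,"rz":0,"x":-0.005,"y":-0.006,"z":0.05,"hand":1},{"rx":0,"ry":0,"rz":0,"x":0,"y":0,"z":0.06,"hand":1},{"rx":0,"ry":0,"rz":0,"x":0,"y":0,"z":0.06,"hand":1},{"rx":0,"ry":0,"rz":0,"x":0,"y":0,"z":0.06,"hand":1},{"rx":0,"ry":0,"rz":0,"x":0,"y":0,"z":0.06,"hand":1},{"rx":0,"ry":0,"rz":0,"x":0,"y":0,"z":0.04,"hand":1},{"rx":0,"ry":0,"rz":0,"x":0,"y":0,"z":0,"hand":1}]' 50
python3 -c "
from h import *
togo(.575,.179,.093,-9.6)"
```

```text
time: 10.4
ee_pos: [0.5659, 0.1773, 0.1064]
ee_rot: [0.763, 0.646, -0.006, -0.003]
ft_force: [-0.2, -0.4, 0.4]
opening: 0.996
shift [0.008 0.022 0.033] turn [-0.008  0.003  0.001] t 10.4 F [-0.2 -0.4  0.4] open 0.996 pos [0.5659 0.1773 0.1064] q [ 0.11  0.26  1.78 -0.    1.11  0.28]
```

Correct the last offset and tilt, then close.

```bash
python3 -m handwheel '[{"rx":-0.008,"ry":0.003,"rz":0,"x":0.006,"y":0.02,"z":0.015,"hand":1},{"rx":0,"ry":0,"rz":0,"x":0,"y":0,"z":0.015,"hand":1},{"rx":0,"ry":0,"rz":0,"x":0,"y":0,"z":0,"hand":1},{"rx":0,"ry":0,"rz":0,"x":0,"y":0,"z":0,"hand":-1},{"rx":0,"ry":0,"rz":0,"x":0,"y":0,"z":0,"hand":-1},{"rx":0,"ry":0,"rz":0,"x":0,"y":0,"z":0,"hand":-1},{"rx":0,"ry":0,"rz":0,"x":0,"y":0,"z":0,"hand":-1},{"rx":0,"ry":0,"rz":0,"x":0,"y":0,"z":0,"hand":-1}]' 50
python3 -c "
from h import *
togo(.575,.179,.24,-9.6)"
```

```text
time: 11.4
ee_pos: [0.5766, 0.1788, 0.0967]
ee_rot: [0.763, 0.646, 0.003, 0.002]
ft_force: [-0.3, 0.0, 0.0]
opening: 0.394
shift [ 0.001 -0.002 -0.358] turn [ 0.004 -0.001  0.001] t 11.4 F [-0.3  0.   0. ] open 0.394 pos [0.5766 0.1788 0.0967] q [0.11 0.29 1.77 0.   1.08 0.28]
```

Holding at 33.5 mm, which matches the panel's thickness. Lift straight up.

```bash
python3 -m handwheel '[{"rx":0,"ry":0,"rz":0,"x":0,"y":0,"z":-0.01,"hand":-1},{"rx":0,"ry":0,"rz":0,"x":0,"y":0,"z":-0.03,"hand":-1},{"rx":0,"ry":0,"rz":0,"x":0,"y":0,"z":-0.06,"hand":-1},{"rx":0,"ry":0,"rz":0,"x":0,"y":0,"z":-0.07,"hand":-1},{"rx":0,"ry":0,"rz":0,"x":0,"y":0,"z":-0.07,"hand":-1},{"rx":0,"ry":0,"rz":0,"x":0,"y":0,"z":-0.07,"hand":-1},{"rx":0,"ry":0,"rz":0,"x":0,"y":0,"z":-0.04,"hand":-1},{"rx":0,"ry":0,"rz":0,"x":0,"y":0,"z":0,"hand":-1}]' 60
python3 -c "
from h import *
togo(.450,-.210,.24,-16.7)"
```

```text
time: 12.4
ee_pos: [0.5731, 0.1785, 0.2401]
ee_rot: [0.763, 0.646, 0.0, -0.0]
ft_force: [-0.6, -0.1, -3.9]
opening: 0.389
shift [-1.009 -0.143 -0.   ] turn [-0.   -0.    0.08] t 12.4 F [-0.6 -0.1 -3.9] open 0.389 pos [0.5731 0.1785 0.2401] q [0.11 0.12 1.68 0.   1.34 0.28]
```

```bash
python3 -m handwheel '[{"rx":0,"ry":0,"rz":0.01,"x":-0.05,"y":-0.01,"z":0,"hand":-1},{"rx":0,"ry":0,"rz":0.01,"x":-0.08,"y":-0.01,"z":0,"hand":-1},{"rx":0,"ry":0,"rz":0.01,"x":-0.08,"y":-0.01,"z":0,"hand":-1},{"rx":0,"ry":0,"rz":0.01,"x":-0.08,"y":-0.01,"z":0,"hand":-1},{"rx":0,"ry":0,"rz":0.01,"x":-0.08,"y":-0.01,"z":0,"hand":-1},{"rx":0,"ry":0,"rz":0.01,"x":-0.08,"y":-0.01,"z":0,"hand":-1},{"rx":0,"ry":0,"rz":0.01,"x":-0.08,"y":-0.01,"z":0,"hand":-1},{"rx":0,"ry":0,"rz":0.01,"x":-0.06,"y":-0.01,"z":0,"hand":-1}]' 60
python3 -c "
from h import *
togo(.450,-.210,.24,-16.7)"
```

```text
time: 13.4
ee_pos: [0.4771, -0.0549, 0.2281]
ee_rot: [0.805, 0.594, -0.009, -0.007]
ft_force: [-0.2, 0.3, -4.5]
opening: 0.391
shift [-0.391  0.049 -0.028] turn [-0.014  0.004 -0.005] t 13.4 F [-0.2  0.3 -4.5] open 0.391 pos [ 0.4771 -0.0549  0.2281] q [-0.35 -0.15  1.97 -0.01  1.34 -0.05]
```

```bash
python3 -m handwheel '[{"rx":-0.007,"ry":0,"rz":0,"x":-0.06,"y":0.008,"z":-0.01,"hand":-1},{"rx":-0.007,"ry":0,"rz":0,"x":-0.07,"y":0.009,"z":-0.01,"hand":-1},{"rx":0,"ry":0,"rz":0,"x":-0.07,"y":0.008,"z":-0.01,"hand":-1},{"rx":0,"ry":0,"rz":0,"x":-0.07,"y":0.008,"z":0,"hand":-1},{"rx":0,"ry":0,"rz":0,"x":-0.06,"y":0.008,"z":0,"hand":-1},{"rx":0,"ry":0,"rz":0,"x":-0.05,"y":0.006,"z":0,"hand":-1},{"rx":0,"ry":0,"rz":0,"x":-0.01,"y":0,"z":0,"hand":-1},{"rx":0,"ry":0,"rz":0,"x":0,"y":0,"z":0,"hand":-1}]' 60
python3 - <<'E'
from h import *
togo(.450,-.210,.16,-16.7)
k=cam('scene');save('s4.png',k['image'][120:400,60:360],2)
t=cam('top')
P=cloud(k);h=cv2.cvtColor(k['image'],cv2.COLOR_RGB2HSV);H,S=h[...,0],h[...,1];z=P[...,2]
zt=env.sense()['ee_pos'][2]+.110-.0767
m=((abs(P[...,0]-.45)<.1)&(abs(P[...,1]+.21)<.12)&(abs(z-zt)<.008)&(H>8)&(H<25)&(S>80))
v,u=np.where(m);q=plane(k,np.c_[u,v],zt)[:,:2].astype(np.float32)*1000
print(len(u),zt,cv2.minAreaRect(q))
E
```

```text
time: 14.4
ee_pos: [0.4355, -0.2157, 0.2291]
ee_rot: [0.808, 0.589, -0.007, -0.007]
ft_force: [0.5, 0.8, -3.4]
opening: 0.392
shift [0.025 0.034 0.172] turn [-0.013  0.002 -0.012] t 14.4 F [ 0.5  0.8 -3.4] open 0.392 pos [ 0.4355 -0.2157  0.2291] q [-0.69 -0.13  1.96 -0.01  1.34 -0.38]
951 0.26263312039253434 ((438.96575927734375, -212.78884887695312), (119.62297821044922, 39.76457214355469), 74.22254180908203)
```

View pics/s4.png

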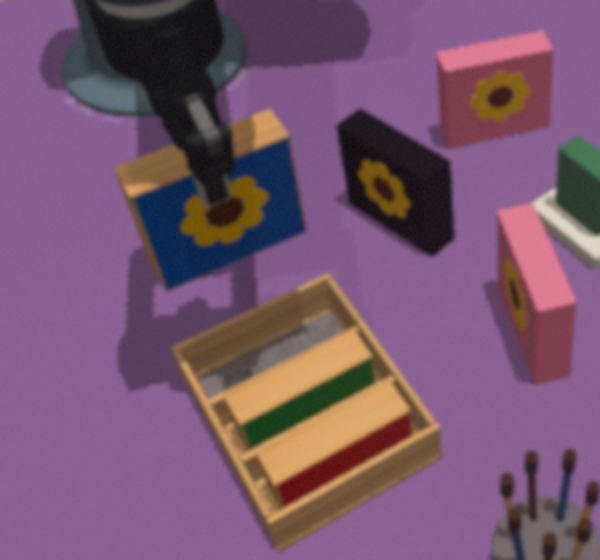

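The view shows the panel held upright (210,200) short of the free cell, whose grey felt is at (275,350). I correct toward (0.453, -0.210) and lower part-way.

```bash
python3 -m handwheel '[{"rx":-0.013,"ry":0.002,"rz":-0.01,"x":0.012,"y":0.02,"z":0,"hand":-1},{"rx":0,"ry":0,"rz":0,"x":0.012,"y":0.02,"z":0.01,"hand":-1},{"rx":0,"ry":0,"rz":0,"x":0,"y":0,"z":0.03,"hand":-1},{"rx":0,"ry":0,"rz":0,"x":0,"y":0,"z":0.04,"hand":-1},{"rx":0,"ry":0,"rz":0,"x":0,"y":0,"z":0.04,"hand":-1},{"rx":0,"ry":0,"rz":0,"x":0,"y":0,"z":0.03,"hand":-1},{"rx":0,"ry":0,"rz":0,"x":0,"y":0,"z":0,"hand":-1},{"rx":0,"ry":0,"rz":0,"x":0,"y":0,"z":0,"hand":-1}]' 60
python3 - <<'E'
from h import *
togo(.453,-.210,.086,-16.7)
k=cam('scene');t=cam('top')
save('s5.png',np.hstack([cv2.resize(k['image'][180:400,120:320],(400,440)),cv2.resize(t['image'][210:360,350:490],(400,440))]))
E
```

```text
time: 15.5
ee_pos: [0.4551, -0.2084, 0.1633]
ee_rot: [0.802, 0.598, 0.0, -0.001]
ft_force: [0.3, 0.5, -3.4]
opening: 0.389
shift [-0.006 -0.004  0.193] turn [-0.    -0.001  0.001] t 15.5 F [ 0.3  0.5 -3.4] open 0.389 pos [ 0.4551 -0.2084  0.1633] q [-0.66 -0.03  1.99  0.    1.19 -0.37]
```

View pics/s5.png

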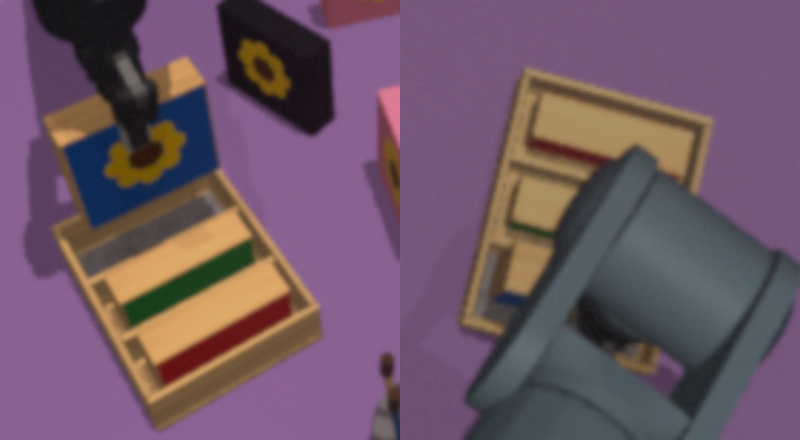

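The panel hangs aligned over the free cell (left crop 140,215). Lower slowly.

```bash
python3 -m handwheel '[{"rx":0,"ry":0,"rz":0,"x":-0.005,"y":-0.004,"z":0.01,"hand":-1},{"rx":0,"ry":0,"rz":0,"x":0,"y":0,"z":0.02,"hand":-1},{"rx":0,"ry":0,"rz":0,"x":0,"y":0,"z":0.025,"hand":-1},{"rx":0,"ry":0,"rz":0,"x":0,"y":0,"z":0.025,"hand":-1},{"rx":0,"ry":0,"rz":0,"x":0,"y":0,"z":0.025,"hand":-1},{"rx":0,"ry":0,"rz":0,"x":0,"y":0,"z":0.02,"hand":-1},{"rx":0,"ry":0,"rz":0,"x":0,"y":0,"z":0.01,"hand":-1},{"rx":0,"ry":0,"rz":0,"x":0,"y":0,"z":0,"hand":-1}]' 60
python3 -c "
from h import *
togo(.453,-.210,.086,-16.7)"
```

```text
time: 16.6
ee_pos: [0.4531, -0.2101, 0.106]
ee_rot: [0.802, 0.598, 0.0, -0.0]
ft_force: [-0.7, -0.1, -4.6]
opening: 0.388
shift [ 0.   -0.    0.05] turn [ 0.    -0.001  0.001] t 16.6 F [-0.7 -0.1 -4.6] open 0.388 pos [ 0.4531 -0.2101  0.106 ] q [-0.66  0.05  2.03  0.    1.07 -0.37]
```

```bash
python3 -m handwheel '[{"rx":0,"ry":0,"rz":0,"x":0,"y":0,"z":0.01,"hand":-1},{"rx":0,"ry":0,"rz":0,"x":0,"y":0,"z":0.01,"hand":-1},{"rx":0,"ry":0,"rz":0,"x":0,"y":0,"z":0.01,"hand":-1},{"rx":0,"ry":0,"rz":0,"x":0,"y":0,"z":0.008,"hand":-1},{"rx":0,"ry":0,"rz":0,"x":0,"y":0,"z":0.006,"hand":-1},{"rx":0,"ry":0,"rz":0,"x":0,"y":0,"z":0.005,"hand":-1},{"rx":0,"ry":0,"rz":0,"x":0,"y":0,"z":0.003,"hand":-1},{"rx":0,"ry":0,"rz":0,"x":0,"y":0,"z":0,"hand":-1}]' 60
python3 -c "
from h import *
togo(.453,-.210,.086,-16.7)"
```

```text
time: 17.6
ee_pos: [0.4542, -0.211, 0.086]
ee_rot: [0.802, 0.598, 0.001, 0.001]
ft_force: [-0.0, -0.4, -4.6]
opening: 0.389
shift [ 0.001 -0.004 -0.   ] turn [0.002 0.    0.001] t 17.6 F [-0.  -0.4 -4.6] open 0.389 pos [ 0.4542 -0.211   0.086 ] q [-0.66  0.08  2.03  0.    1.02 -0.37]
```

The weight is still carried (Fz -4.6), so I keep lowering until there is contact.

```bash
python3 -m handwheel '[{"rx":0,"ry":0,"rz":0,"x":0,"y":0,"z":0.004,"hand":-1},{"rx":0,"ry":0,"rz":0,"x":0,"y":0,"z":0.004,"hand":-1},{"rx":0,"ry":0,"rz":0,"x":0,"y":0,"z":0.004,"hand":-1},{"rx":0,"ry":0,"rz":0,"x":0,"y":0,"z":0.004,"hand":-1},{"rx":0,"ry":0,"rz":0,"x":0,"y":0,"z":0.003,"hand":-1},{"rx":0,"ry":0,"rz":0,"x":0,"y":0,"z":0.003,"hand":-1},{"rx":0,"ry":0,"rz":0,"x":0,"y":0,"z":0,"hand":-1},{"rx":0,"ry":0,"rz":0,"x":0,"y":0,"z":0,"hand":-1}]' 60
python3 -c "
from h import *
togo(.453,-.210,.086,-16.7)"
```

```text
time: 18.6
ee_pos: [0.455, -0.2115, 0.0859]
ee_rot: [0.802, 0.598, -0.001, -0.001]
ft_force: [-1.8, -0.1, -1.9]
opening: 0.396
shift [ 0.002 -0.006 -0.   ] turn [-0.002 -0.     0.002] t 18.6 F [-1.8 -0.1 -1.9] open 0.396 pos [ 0.455  -0.2115  0.0859] q [-0.66  0.09  2.03 -0.    1.03 -0.37]
```

```bash
python3 -m handwheel '[{"rx":0,"ry":0,"rz":0,"x":0,"y":0,"z":0.006,"hand":-1},{"rx":0,"ry":0,"rz":0,"x":0,"y":0,"z":0.008,"hand":-1},{"rx":0,"ry":0,"rz":0,"x":0,"y":0,"z":0.008,"hand":-1},{"rx":0,"ry":0,"rz":0,"x":0,"y":0,"z":0.008,"hand":-1},{"rx":0,"ry":0,"rz":0,"x":0,"y":0,"z":0.008,"hand":-1},{"rx":0,"ry":0,"rz":0,"x":0,"y":0,"z":0.008,"hand":-1},{"rx":0,"ry":0,"rz":0,"x":0,"y":0,"z":0.008,"hand":-1},{"rx":0,"ry":0,"rz":0,"x":0,"y":0,"z":0.008,"hand":-1}]' 60
python3 - <<'E'
from h import *
togo(.453,-.210,.086,-16.7)
k=cam('scene');t=cam('top')
save('s6.png',np.hstack([cv2.resize(k['image'][180:400,120:320],(400,440)),cv2.resize(t['image'][210:360,350:490],(400,440))]))
E
```

```text
time: 19.6
ee_pos: [0.4567, -0.2121, 0.0861]
ee_rot: [0.801, 0.599, -0.005, -0.01]
ft_force: [-9.7, 6.5, 23.6]
opening: 0.386
shift [ 0.003 -0.01   0.   ] turn [-0.014 -0.003  0.003] t 19.6 F [-9.7  6.5 23.6] open 0.386 pos [ 0.4567 -0.2121  0.0861] q [-0.66  0.1   2.01 -0.    1.05 -0.37]
```

View pics/s6.png

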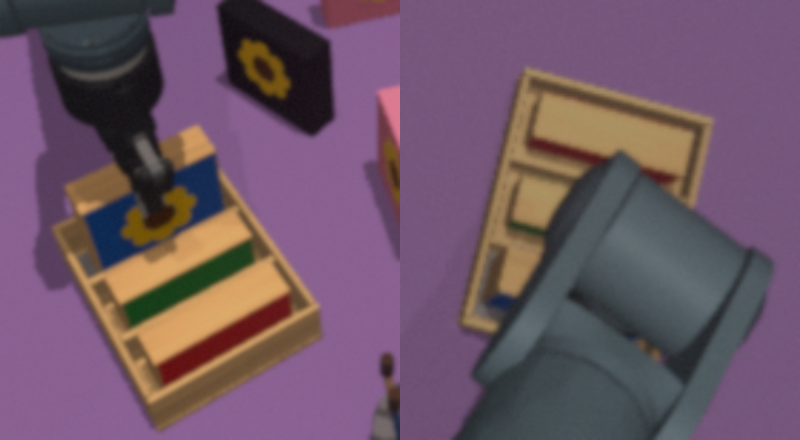

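The panel sits in the free cell, bearing on the felt (23.6 N at the expected height). I relax the push and the small tilt, then release and rise.

```bash
python3 -m handwheel '[{"rx":-0.014,"ry":-0.003,"rz":0,"x":0,"y":0,"z":0,"hand":-1},{"rx":0,"ry":0,"rz":0,"x":0,"y":0,"z":0,"hand":-1},{"rx":0,"ry":0,"rz":0,"x":0,"y":0,"z":0,"hand":0.5},{"rx":0,"ry":0,"rz":0,"x":0,"y":0,"z":0,"hand":0.5},{"rx":0,"ry":0,"rz":0,"x":0,"y":0,"z":0,"hand":0.5},{"rx":0,"ry":0,"rz":0,"x":0,"y":0,"z":0,"hand":0.5},{"rx":0,"ry":0,"rz":0,"x":0,"y":0,"z":-0.01,"hand":0.5},{"rx":0,"ry":0,"rz":0,"x":0,"y":0,"z":-0.02,"hand":0.5}]' 30
python3 -c "
from h import *
togo(.453,-.210,.25,-16.7)"
```

```text
time: 20.7
ee_pos: [0.4576, -0.2128, 0.0988]
ee_rot: [0.801, 0.598, 0.001, 0.001]
ft_force: [-0.1, -0.1, -0.3]
opening: 0.75
shift [ 0.003 -0.012 -0.378] turn [0.002 0.001 0.002] t 20.7 F [-0.1 -0.1 -0.3] open 0.75 pos [ 0.4576 -0.2128  0.0988] q [-0.66  0.07  2.02  0.    1.05 -0.37]
```

Rise clear, then move sideways toward +y to clear the view.

```bash
python3 -m handwheel '[{"rx":0,"ry":0,"rz":0,"x":0,"y":0,"z":-0.05,"hand":0.5},{"rx":0,"ry":0,"rz":0,"x":0,"y":0,"z":-0.06,"hand":0.5},{"rx":0,"ry":0,"rz":0,"x":0,"y":0,"z":-0.08,"hand":0.5},{"rx":0,"ry":0,"rz":0,"x":0,"y":0,"z":-0.1,"hand":0.5},{"rx":0,"ry":0,"rz":0,"x":0,"y":0,"z":-0.1,"hand":0.5},{"rx":0,"ry":0,"rz":0,"x":0.06,"y":0,"z":-0.06,"hand":0.5},{"rx":0,"ry":0,"rz":0,"x":0.1,"y":0,"z":0,"hand":0.5},{"rx":0,"ry":0,"rz":0,"x":0.1,"y":0,"z":0,"hand":0.5}]' 30
python3 -m handwheel '[{"rx":0,"ry":0,"rz":0,"x":0.1,"y":0,"z":0,"hand":0.5},{"rx":0,"ry":0,"rz":0,"x":0.1,"y":0,"z":0,"hand":0.5},{"rx":0,"ry":0,"rz":0,"x":0.1,"y":0,"z":0,"hand":0.5},{"rx":0,"ry":0,"rz":0,"x":0.1,"y":0,"z":0,"hand":0.5},{"rx":0,"ry":0,"rz":0,"x":0.1,"y":0,"z":0,"hand":0.5},{"rx":0,"ry":0,"rz":0,"x":0.05,"y":0,"z":0,"hand":0.5},{"rx":0,"ry":0,"rz":0,"x":0,"y":0,"z":0,"hand":0.5},{"rx":0,"ry":0,"rz":0,"x":0,"y":0,"z":0,"hand":0.5}]' 30
python3 - <<'E'
from h import *
k=cam('scene');t=cam('top')
save('s7.png',np.vstack([np.hstack([cv2.resize(k['image'][110:450,140:500],(400,378)),cv2.resize(t['image'][130:370,130:490],(400,378))])]))
for n,k in(('scene',k),('top',t)):
    P=cloud(k);h=cv2.cvtColor(k['image'],cv2.COLOR_RGB2HSV);H,S=h[...,0],h[...,1];z=P[...,2]
    m=(abs(P[...,0]-.45)<.1)&(abs(P[...,1]+.21)<.12)&(abs(z-.119)<.012)&(H>8)&(H<25)&(S>80)
    v,u=np.where(m)
    if len(u): print(n,len(u),cv2.minAreaRect(plane(k,np.c_[u,v],.119)[:,:2].astype(np.float32)*1000),'z',np.percentile(z[m],[5,50,95]).round(3))
    g=(P[...,0]>.5)&(P[...,0]<.7)&(P[...,1]>.2)&(P[...,1]<.4)&(z>.172)&(z<.2)&((H<8)|(H>172))&(S>150)
    v,u=np.where(g)
    if len(u): print(n,'grip',cv2.minAreaRect(plane(k,np.c_[u,v],.1825)[:,:2].astype(np.float32)*1000))
print(env.sense()['time'],env.sense()['ee_pos'])
E
```

```text
time: 21.7
ee_pos: [0.4874, -0.1125, 0.2914]
ee_rot: [0.803, 0.596, 0.002, 0.005]
ft_force: [0.5, 0.1, -1.1]
opening: 0.753
time: 22.7
ee_pos: [0.5523, 0.1072, 0.2968]
ee_rot: [0.802, 0.598, 0.005, 0.008]
ft_force: [-0.3, 0.4, -0.8]
opening: 0.749
scene 1192 ((455.8858947753906, -208.2342529296875), (120.25636291503906, 37.31805419921875), 75.64181518554688) z [0.118 0.12  0.122]
scene grip ((601.7828369140625, 318.5997314453125), (29.473426818847656, 55.11690902709961), 82.43836212158203)
top 973 ((457.2353515625, -206.71893310546875), (120.8656005859375, 35.39493942260742), 74.00984191894531) z [0.114 0.118 0.122]
top grip ((597.8544311523438, 324.47113037109375), (18.06252670288086, 48.94334030151367), 81.09674835205078)
22.8 [0.55239176 0.10688716 0.29671566]
```

View pics/s7.png

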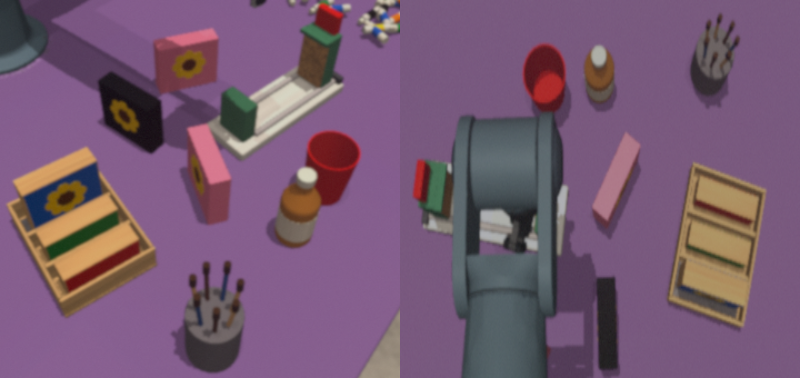

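The final view shows the panel upright on the felt (left crop 62,190), the jaw open at the stop (320,55), the bed empty, and everything else in place.

```bash
python3 -c "
from cell import env
print(env.hand_in())"
```

```text
the job is handed in; nothing more can be done
None
```

The job is handed in at about 23 s of the 58 s allowed. I slid the jaw fully open with the panel still in the vise, then lifted the sunflower panel out. I stood it upright on the felt in the free crate cell, pressed it down, and only then let go.

**Last checks:**
- **Jaw:** I pulled it until it met the stop, at 23 N. The cameras put its travel at about 60–62 mm, so it is fully open and still there.
- **Panel:** it is upright and fully down, with its top at 0.118–0.120 m against the expected 0.119 m. Its direction is within 1–2.5° of the cell's.
- **Everything else:** by eye in the final pictures, the other panels, bottle, cup and brush pot were where they started. The robot was touching nothing.

**Disagreements:** the two cameras differed by 4–8 mm on some positions, so I used values in between. By the top camera alone, the panel is about 6 mm off the pad's centre across the cell and about 5 mm along it. That is still inside the felt, but only by 1–2 mm.

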